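# Lock the mixer turntable for transport

## Robot

A 6-joint arm with a two-finger parallel gripper is mounted at the origin on a cart in front of the work surface, level with it; the furniture and walls round the work are solid. World frame = base frame: x ahead of the robot, y to its left, z up, the work surface at z = 0. Lengths are in mm, angles in rad, forces in N, time in s.
With the tool pointing down it reaches from about 325 to 1000 mm from the base axis. Payload 5.1 kg.
Tool frame: the origin (TCP) lies midway between the tips of the shut fingers; the grasp point (between the pads) lies 19 mm behind it; z points along the fingers, y is the direction in which the jaws open and shut (so a half turn about z gives the same grasp; the last joint's range is limited). The gripper opens to 85 mm and grips with 20 to 120 N. Pads are 22 mm wide; open, the fingers measure 114 mm over their backs; the gripper's body (76 mm by 85 mm) begins 54 mm behind the grasp point. The pads swing forward as they close: fully open they stand 13 mm farther back than shut.
Start: joints at [-1.34, 0.124, 1.65, -0, 1.367, -0.083], TCP at [200.606, -618.257, 231.322] pointing down, gripper open.
Joint ranges: [-2.61, 2.61], [-1.02, 2.33], [0.03, 2.71], [-1.35, 4.49], [0.32, 2.68], [-2.91, 2.91]. Speed limits (rad/s): [2.57, 2.57, 3.14, 3.14, 3.14, 3.14].

## Interface

Orientations are given as a unit quaternion [w, x, y, z].
In Python, from station import readout, eyes, workorder gives the robot as it stands.
- The arm moves only by the shell command python3 -m pendant 'ROWS'. ROWS is JSON, a list of rows, each a list of 3 entries, a list of its own where there are three numbers: the shift along the tool's x, y, z in cm, then the turn, a rotation vector about the tool's x, y, z in degrees, then the opening, from -1 (shut) to 1 (fully open). A call has 1 to 8 rows; each row shifts and turns the commanded pose from where the row before left it, along the tool's axes as they then stand; what a row does not reach is not made up. A row lasts 1/8 s, in which the tool goes at most 62.5 mm and 10.7 degrees, less where a joint would pass 70% of its speed; a pose out of reach is approached as far as the arm can. A call with a gripper value outside its range is refused whole. The fingers move at their own pace and stop on an object; the grip force is fixed at half the most. Time passes only in rows, so rows that do not move let the fingers close. It gives the time, the measured TCP pose, the force and the opening at its end, in the units of the state.
- readout.observe(): the state, without advancing time (a new reading comes with each control period).
- eyes.grab_frame(name): name is "scene" or "top"; returns a dict with "img" (420x560x3 uint8, red, green, blue), "fx", "fy", "cx", "cy" (pixels), "distortion" ([k1, k2, p1, p2, k3] as OpenCV has them; the pictures are not rectified), "eye" and "rotation" of the camera in the world. Camera axes: x right, y up, looking along -z (the intrinsics and any distortion apply to the point x, -y, -z); pixel columns grow to the right and rows downward; lengths in mm; the calibration is good to about 2 mm. A picture is of the moment at which its call begins. There is no depth.
- workorder.finish_job(): hands the job in, once; it reports no verdict.
Trained networks look in the newest picture that a camera, given by its name, has taken for a name from the list of things; names that differ only in an ending like _2 or _b are one class to them, and where a whole thing is asked for, a point or a joint stands for the part that bears it (a point fixed in the world has none). Each returns a list of dicts, best first, with "confidence" (0 to 1); they miss things now and then, are a little off and sometimes report something else, mostly with a low value. They report only what shows in the picture. A call takes as long as a camera call.
- eyes.regions_of(camera, query): "pixels" (420x560 bool, what is visible of it).
- eyes.spot_point(camera, query): "point" ([x, y, z] in mm, in the coordinates of the camera as it stood for that picture, good to about 4 mm: a listed point, or the origin of a listed thing).
The state is a dict: "t": time; "q": joint angles; "dq": joint speeds; "joint_efforts": joint torques, N m; "eef_pos": TCP position; "eef_rot": TCP orientation; "wrist_force": force on the tool from outside, world axes, zero at the start; "ft_torque": the same for the moment, N m; "grip_width": opening from 0.0 (shut) to 1.0 (fully open).
Only numpy, scipy, OpenCV 4.12 (cv2) and the standard library are available. Lean on these libraries where they do the work, as an engineer would, in place of code of your own. Each camera call takes 0.05 s, during which the arm holds its last target.

## Task

Lock the small bench mixer for transport: push one of the two blue pegs round until the slot in the disc lines up with the brass bar, then push the bar by its red tab through the slot until the tab stops against the guide. Push only: do not lift the bar, and leave the dropper bottle, the white jar and the card box where they stand.

Things in the scene. Friction and masses are not known exactly. Their poses are not given: they have to be found in the camera images.
- mixer_base: Fixed grey mixer base: a plate 292 x 66 mm, 10 mm thick, from -218 to +74 mm along its x axis. Origin on the bench under the disc's upright axis; +x is the direction in which the bar is pushed, z up. The bar runs along y = 0. Behind the guide, from -213 to -78 mm, lies the bar's open track, 24 mm wide, floor 14.5 mm above the bench, side rails up to 22.5 mm.
- guide (a point): Middle of the rear top edge of the dark guide bridge on the base, where the tab stops: at x = -78 mm, 32 mm above the bench. The bridge reaches from -78 to -43 mm and is 32 mm wide.
- keeper (a point): Middle of the top of the dark keeper bridge on the far side of the disc: at x = +55 mm, 32 mm above the bench. It reaches from +43 to +67 mm and is 35 mm wide.
- disc_center (a point): Centre of the slotted light grey disc, level with its top, 27 mm above the bench. Disc diameter 76 mm; the slot, 21 mm wide with a black floor, runs right across it.
- locking_disc (a joint): Angle (rad) of the slotted disc about its upright axis: the slot's direction from the base's x axis, anticlockwise from above. At 0, and equally at pi (3.14), the slot lines up with the bar. It turns from -0.35 to 3.49, starts between 0.5 and 2.64 and stays where it is left (light friction, about 1.2 N at a peg).
- peg_a (a point): Centre of the top of one blue peg on the disc, 65 mm above the bench and 25 mm from the disc's axis, at the disc's angle + 90 degrees (seen in the base frame). The peg is upright, 10 mm in diameter, with a 13 mm head on its top 4 mm; it stands 38 mm above the disc.
- peg_b (a point): The same for the other blue peg, identical, opposite across the axis: at the disc's angle - 90 degrees.
- lock_bar: Loose brass-coloured bar, 14 mm wide, 12 mm high, 200 g, lying in the track; x along the base's +x. Origin on its underside below the front face of the red tab. It starts with its origin 186 to 202 mm behind the disc's axis, nose in the guide; fully home (tab against the guide) the origin is 78 mm behind the axis. Slides with a newton or two; the disc blocks it unless the slot is lined up.
- bar_tab (a point): Centre line of the rear face of the red upright tab on the bar's tail, 44.5 mm above the bench. Tab 26 mm wide, 8 mm thick along x, its top 62.5 mm above the bench; push this face towards the base's +x. It lies 8 mm behind the bar's origin.
- bar_nose (a point): Tip of the bar's half-round nose, 138 mm ahead of the bar's origin, 20.5 mm above the bench; fully home it stands in the keeper, 60 mm beyond the disc's axis.
- dropper: Amber dropper bottle, 32 mm across, 97 mm tall, loose bystander. Origin at the centre of its underside, z up.
- jar: Small white screw-cap jar, 31 mm across, 40 mm tall, loose bystander. Origin at the centre of its underside, z up.
- carton: Card box of slides, 31 x 81 x 28 mm, loose bystander. Origin at the centre of its underside, z up.

How it is judged:
By the outcome, as a careful person would: the job done as asked, in the order asked, and still so for the second after the job is handed in, with the robot touching nothing.
It also fails if it takes over 48 s, if anything falls off the work surface, if the arm or the gripper's body presses on something with over 40 N, if the wrist force passes 120 N, or if a joint passes its speed limit or range.

## Working session

There is one attempt and no reset: what is moved stays moved. The work goes in short steps, Python scripts to look and compute and a shell command to move; the robot and the scene stay as the last step left them, time stands still between calls to the robot, and variables do not carry over. Pictures are saved under pics/ and viewed, and the job is handed in when it is done.

```bash
mkdir -p pics; ls
cat > h.py <<'E'
import numpy as np, cv2
from station import readout, eyes, workorder
def save(f,name): 
    cv2.imwrite('pics/'+name+'.png', cv2.cvtColor(f['img'],cv2.COLOR_RGB2BGR))
def w(f,p): return np.array(f['eye'])+np.array(f['rotation'])@np.array(p)
def pix2z(f,u,v,z):
    K=np.array([[f['fx'],0,f['cx']],[0,f['fy'],f['cy']],[0,0,1.]])
    d=cv2.undistortPoints(np.array([[[u,v]]],float),K,np.array(f['distortion'],float))[0,0]
    r=np.array(f['rotation'])@np.array([d[0],-d[1],-1]); e=np.array(f['eye'])
    return e+r*(z-e[2])/r[2]
def proj(f,P):
    K=np.array([[f['fx'],0,f['cx']],[0,f['fy'],f['cy']],[0,0,1.]])
    c=(np.array(P,float)-np.array(f['eye']))@np.array(f['rotation'])
    c=np.atleast_2d(c)*[1,-1,-1]
    return cv2.projectPoints(c,np.zeros(3),np.zeros(3),K,np.array(f['distortion'],float))[0][:,0]
E
cat > a.py <<'E'
from h import *
import sys
tag=sys.argv[1]
for c in ['top','scene']:
    f=eyes.grab_frame(c); save(f,tag+c)
    print(c,np.round(f['eye']))
    for q in ['guide','keeper','disc_center','peg_a','bar_tab','bar_nose','dropper','jar','carton','mixer_base','lock_bar']:
        r=eyes.spot_point(c,q)
        print(q,[(np.round(w(f,x['point'])).tolist(),round(x['confidence'],2)) for x in r[:3]])
print(readout.observe())
E
python3 a.py s
```

```text
pics
top [ 385.  113. 1042.]Traceback (most recent call last):
  File "a.py", line 9, in <module>
    print(q,[(np.round(w(f,x['point'])).tolist(),round(x['confidence'],2)) for x in r[:3]])
                       ~^^^^^^^^^^^^^^
  File "h.py", line 5, in w
    def w(f,p): return np.array(f['eye'])+np.array(f['rotation'])@np.array(p)
                                          ~~~~~~~~~~~~~~~~~~~~~~~^~~~~~~~~~~~
ValueError: matmul: Input operand 1 has a mismatch in its core dimension 0, with gufunc signature (n?,k),(k,m?)->(n?,m?) (size 3 is different from 4)
```

```bash
cat >> h.py <<'E'
from scipy.spatial.transform import Rotation as R
class _E:
    def grab_frame(s,n):
        f=dict(_e.grab_frame(n)); q=np.array(f['rotation'],float)
        f['rotation']=R.from_quat(q[[1,2,3,0]]).as_matrix(); return f
    def __getattr__(s,k): return getattr(_e,k)
_e=eyes; eyes=_E()
E
python3 a.py s
```

```text
top [ 385.  113. 1042.]
guide [([495.0, -63.0, 29.0], 0.71)]
keeper [([487.0, 74.0, 34.0], 0.58)]
disc_center [([489.0, 18.0, 29.0], 0.66)]
peg_a [([483.0, -5.0, 65.0], 0.67), ([497.0, 41.0, 69.0], 0.56), ([485.0, 74.0, 32.0], 0.55)]
bar_tab [([508.0, -182.0, 43.0], 0.77)]
bar_nose [([495.0, -30.0, 21.0], 0.63), ([616.0, 87.0, -1.0], 0.29)]
dropper [([446.0, 315.0, -4.0], 0.6)]
jar []
carton [([555.0, 280.0, -4.0], 0.64)]
mixer_base [([492.0, 18.0, -2.0], 0.85)]
lock_bar [([617.0, 90.0, -2.0], 0.23)]
scene [143. 679. 725.]
guide [([496.0, -55.0, 36.0], 0.58)]
keeper [([485.0, 68.0, 34.0], 0.55), ([506.0, -180.0, 45.0], 0.35)]
disc_center [([493.0, 13.0, 27.0], 0.71)]
peg_a [([504.0, 37.0, 66.0], 0.71), ([480.0, -6.0, 65.0], 0.65), ([552.0, 276.0, 2.0], 0.28)]
bar_tab [([509.0, -178.0, 49.0], 0.67)]
bar_nose [([491.0, -36.0, 21.0], 0.65)]
dropper [([442.0, 311.0, 0.0], 0.93)]
jar [([617.0, 89.0, -1.0], 0.62)]
carton [([554.0, 276.0, 1.0], 0.62)]
mixer_base [([487.0, 17.0, 2.0], 0.56)]
lock_bar [([506.0, -172.0, 17.0], 0.78)]
{'t': 1.3, 'q': array([-1.33962013e+00,  1.23801754e-01,  1.65028772e+00,  1.34616378e-05,
        1.36747956e+00, -8.25852206e-02]), 'dq': array([ 0.0006386 , -0.00036471,  0.00104126, -0.00095854,  0.00041854,
        0.00043371]), 'joint_efforts': array([-5.28188193e-04, -4.23599660e+01, -3.65747237e+01, -1.19267415e-04,
        4.81242441e-04,  8.88687310e-06]), 'eef_pos': array([ 200.59994067, -618.27105153,  231.32834293]), 'eef_rot': array([1.12856771e-05, 9.87719652e-01, 1.56236644e-01, 7.45045208e-06]), 'wrist_force': array([0.19335277, 0.63624161, 0.33759092]), 'ft_torque': array([-0.01622759, -0.02532189,  0.05672045]), 'grip_width': 0.9995092446292045}
```

View pics/stop.png

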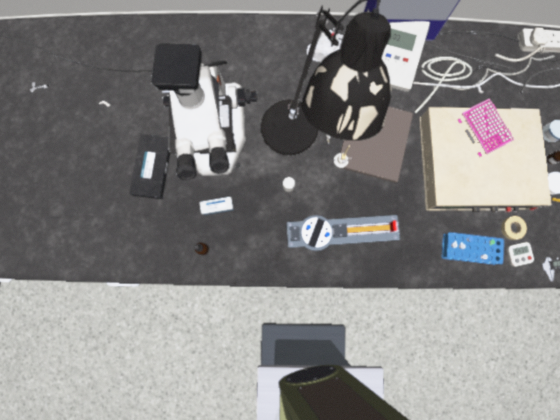

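View pics/sscene.png

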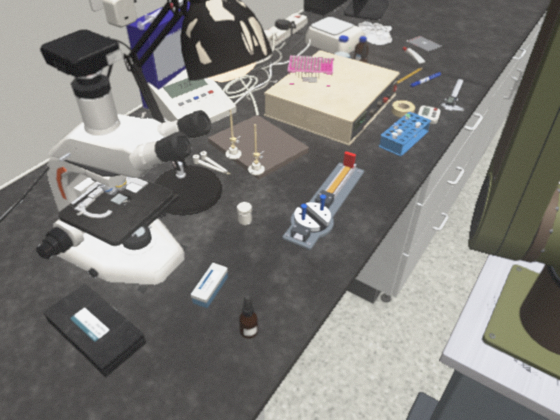

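```bash
cat > b.py <<'E'
from h import *
f=eyes.grab_frame('top'); i=f['img'][195:260,270:420]
save({'img':cv2.resize(i,None,fx=5,fy=5,interpolation=cv2.INTER_CUBIC)},'c1')
f=eyes.grab_frame('scene'); i=f['img'][140:260,270:380]
save({'img':cv2.resize(i,None,fx=5,fy=5,interpolation=cv2.INTER_CUBIC)},'c2')
E
python3 b.py
```

```text
(no output)
```

View pics/c1.png

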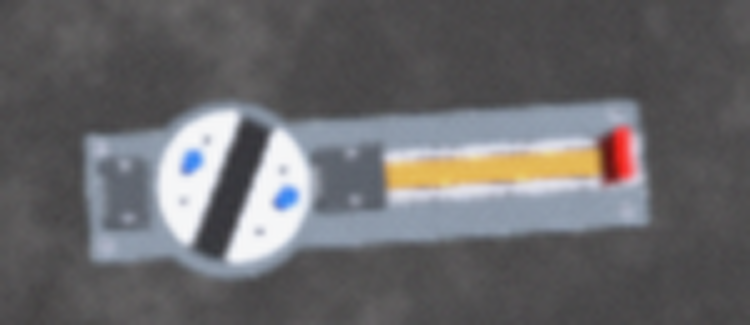

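View pics/c2.png

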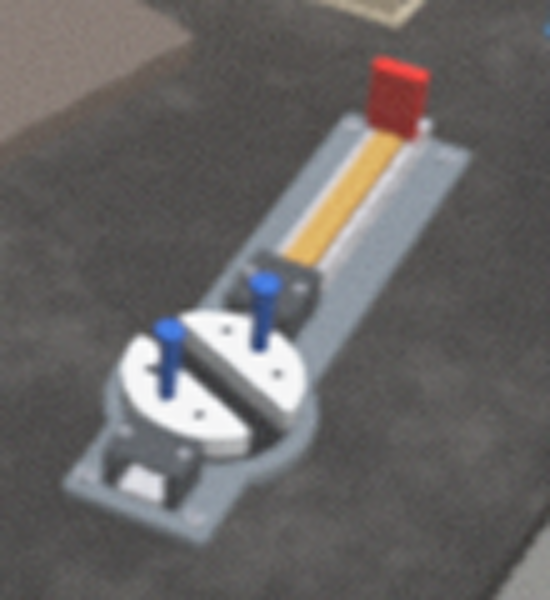

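```bash
cat > fit.py <<'E'
from h import *
from scipy.optimize import least_squares
ft=eyes.grab_frame('top'); fs=eyes.grab_frame('scene')
cv=lambda a,o:(np.array(a)+.5)/5-.5+o
T=cv([(87,137),(637,100),(650,222),(92,262)],[270,195]); S=cv([(350,112),(472,155),(205,543),(65,485)],[270,140])
# top order: keeper end -> local corners. world x up in top. base +y = world -x
L=np.array([[74,-33],[-218,-33],[-218,33],[74,33]])
for f,P in((ft,T),(fs,S)): print([np.round(pix2z(f,*p,10)[:2],1).tolist() for p in P])
def W(p,l,z):
    c,s=np.cos(p[2]),np.sin(p[2]); l=np.atleast_2d(l)
    return np.c_[p[0]+c*l[:,0]-s*l[:,1],p[1]+s*l[:,0]+c*l[:,1],np.full(len(l),z)]
for use in('t','s','ts'):
    def res(p):
        r=[]
        if 't' in use: r.append(proj(ft,W(p,L,10))-T)
        if 's' in use: r.append(proj(fs,W(p,L[[1,2,3,0]],10))-S)
        return np.concatenate(r).ravel()
    s=least_squares(res,[490,17,1.65]); print(use,np.round(s.x,4),np.round(s.fun,1))
p=s.x
pegs=[pix2z(ft,*cv(q,[270,195]),65)[:2] for q in((192,160),(287,196))]
tab=[pix2z(ft,*cv(q,[270,195]),62.5)[:2] for q in((605,155),(632,154))]
pegs2=[pix2z(fs,*cv(q,[270,140]),65)[:2] for q in((168,328),(264,284))]
tab2=[pix2z(fs,*cv(q,[270,140]),62.5)[:2] for q in((402,69),)]
c,s_=np.cos(p[2]),np.sin(p[2]);M=np.array([[c,s_],[-s_,c]])
for n,a in(('pegs',pegs),('tab',tab),('pegs2',pegs2),('tab2',tab2)):
    print(n,[(np.round(x,1),np.round(M@(x-p[:2]),1)) for x in a])
for pp in (pegs,pegs2):
    d=M@(pp[1]-pp[0]); print('axis ang',np.degrees(np.arctan2(d[1],d[0])), np.linalg.norm(d), (pp[0]+pp[1])/2)
E
python3 fit.py
```

```text
[[516.2, 91.6], [540.3, -196.9], [476.2, -202.0], [451.4, 88.2]]
[[538.8, -197.5], [474.3, -200.6], [450.6, 88.0], [515.0, 92.4]]
t [490.0761  16.9328   1.6543] [-0.7 -0.2  0.2 -0.3  0.4  0.3  0.1  0.2]
s [488.8501  17.003    1.6532] [-0.3 -0.1  0.6 -0.5  0.3  0.2 -0.6  0.2]
ts [489.3976  16.8727   1.654 ] [-0.7  0.   0.3 -0.   0.4  0.6  0.1  0.4 -0.5 -0.2  0.4 -0.6  0.1  0.
 -0.7  0.1]
pegs [(array([498.7,  41. ]), array([ 23.3, -11.3])), (array([481.7,  -5.7]), array([-21.8,   9.6]))]
tab [(array([ 504.6, -164.3]), array([-1.818e+02, -1.000e-01])), (array([ 505.3, -177.9]), array([-195.4,    0.3]))]
pegs2 [(array([500.5,  39.7]), array([ 21.8, -12.9])), (array([481.7,  -5.9]), array([-22.1,   9.6]))]
tab2 [(array([ 505.5, -175.7]), array([-1.932e+02, -1.000e-01]))]
axis ang 155.21306598091377 49.71183891550795 [490.20284608  17.65940632]
axis ang 152.89261903404605 49.33333666113192 [491.08503111  16.89336278]
```

```bash
cat > l.py <<'E'
from h import *
ft=eyes.grab_frame('top'); fs=eyes.grab_frame('scene')
def tri(a,b):
    d1=pix2z(ft,*a,0)-ft['eye'];d2=pix2z(fs,*b,0)-fs['eye']
    A=np.c_[d1,-d2];x=np.linalg.lstsq(A,np.array(fs['eye'])-ft['eye'],rcond=None)[0]
    P=ft['eye']+d1*x[0];Q=fs['eye']+d2*x[1];return np.round((P+Q)/2),np.linalg.norm(P-Q).round()
print(tri((345,95),(222,40)),tri((345,138),(245,75)),tri((310,95),(190,65)))
E
python3 l.py
python3 -m pendant '[[[3.85,-3.92,0],[0,0,0],-1],[[3.85,-3.92,0],[0,0,0],-1],[[3.85,-3.92,0],[0,0,0],-1],[[3.85,-3.92,0],[0,0,0],-1]]'
```

```text
(array([720.,  -7., 335.]), np.float64(4.0)) (array([662., -12., 278.]), np.float64(21.0)) (array([738.,  60., 305.]), np.float64(15.0))
t: 2.1
eef_pos: [299.2, -420.0, 231.5]
eef_rot: [0.0, 0.988, 0.156, 0.0]
wrist_force: [0.6, -0.3, -0.5]
grip_width: 0.143
```

```bash
python3 -m pendant '[[[3.85,-3.92,0],[0,0,-8],-1],[[3.0,-4.6,0],[0,0,-10],-1],[[2.2,-5.0,0],[0,0,-10],-1],[[1.3,-5.3,0],[0,0,-10],-1],[[0.4,-5.4,0],[0,0,-10],-1],[[-0.6,-5.4,0],[0,0,-10],-1],[[-1.5,-5.2,0],[0,0,-10],-1],[[-2,-4,0],[0,0,-10],-1]]'
```

```text
t: 3.1
eef_pos: [129.0, -192.0, 233.0]
eef_rot: [-0.002, 0.699, 0.715, -0.0]
wrist_force: [-0.9, -0.2, 0.2]
grip_width: -0.001
```

```bash
python3 -m pendant '[[[0,4,0],[0,0,0],-1],[[0,4,0],[0,0,0],-1]]'
python3 -c "
from h import *
o=readout.observe();print(o['q'],o['eef_pos'],o['eef_rot'])"
```

```text
t: 3.35
eef_pos: [209.2, -192.7, 232.8]
eef_rot: [-0.002, 0.705, 0.709, 0.0]
wrist_force: [-0.7, -0.3, 0.3]
grip_width: -0.005
[-9.33596648e-01 -8.29092027e-01  2.36419064e+00 -4.08555703e-04
  1.61124029e+00 -9.39345311e-01] [ 209.19119591 -192.71131817  232.82854535] [-2.37681454e-03  7.05074917e-01  7.09128823e-01  1.55347322e-04]
```

```bash
python3 -m pendant '[[[2.75,4.75,0],[0,0,0],-1],[[2.75,4.75,0],[0,0,0],-1],[[2.75,4.75,0],[0,0,0],-1],[[2.75,4.75,0],[0,0,0],-1],[[2.75,4.75,0],[0,0,0],-1],[[2.75,4.75,0],[0,0,0],-1]]'
python3 -m pendant '[[[0,0,2],[0,0,-9],-1],[[0,0,2],[0,0,-9],-1],[[0,0,2],[0,0,-9],-1],[[0,0,2],[0,0,-9],-1],[[0,0,0],[0,0,0],-1]]'
python3 -c "
from h import *
o=readout.observe();r=o['eef_rot'];print(o['eef_pos'],np.degrees(2*np.arctan2(r[2],r[1])),r)"
```

```text
t: 4.1
eef_pos: [493.8, -19.9, 232.0]
eef_rot: [-0.004, 0.701, 0.713, 0.001]
wrist_force: [0.1, -0.3, 0.5]
grip_width: -0.001
t: 4.72
eef_pos: [490.5, -20.6, 150.1]
eef_rot: [-0.005, 0.448, 0.894, 0.001]
wrist_force: [0.2, 0.0, 0.2]
grip_width: 0.002
[490.48754826 -20.63140401 150.07809516] 126.79984540866407 [-0.00544867  0.44775339  0.89413985  0.00107119]
```

```bash
python3 -m pendant '[[[-0.9,-0.1,3],[0,0,0],-1],[[0,0,4],[0,0,0],-1],[[0,0,3.8],[0,0,0],-1],[[0,0,0],[0,0,0],-1]]'
cat > c.py <<'E'
from h import *
import sys
o=readout.observe();r=o['eef_rot'];d=o['eef_pos'][:2]-[489.4,16.9]
a=np.radians(94.77);print('local',np.round([np.cos(a)*d[0]+np.sin(a)*d[1],-np.sin(a)*d[0]+np.cos(a)*d[1]],1),'yaw',np.degrees(2*np.arctan2(r[2],r[1])))
a=np.radians(126.77);print('nt',np.round([np.cos(a)*d[0]+np.sin(a)*d[1],-np.sin(a)*d[0]+np.cos(a)*d[1]],1),o['eef_pos'],o['wrist_force'],o['t'])
f=eyes.grab_frame('scene'); i=f['img'][120:260,270:390]
g=eyes.grab_frame('top'); j=g['img'][190:265,270:420]
A=cv2.resize(i,None,fx=4,fy=4,interpolation=cv2.INTER_CUBIC);B=cv2.resize(j,None,fx=2,fy=2,interpolation=cv2.INTER_CUBIC)
C=np.zeros((600,790,3),np.uint8);C[:560,:480]=A;C[:150,485:785]=B
save({'img':C},sys.argv[1])
E
python3 c.py d1
```

```text
t: 5.22
eef_pos: [493.8, -27.7, 41.7]
eef_rot: [-0.006, 0.448, 0.894, 0.001]
wrist_force: [-0.1, 0.2, 1.4]
grip_width: 0.003
local [-44.8  -0.7] yaw 126.78450239552188
nt [-38.3  23.2] [493.77298994 -27.65162929  41.73783978] [-0.06451572  0.150272    1.41087328] 5.225
```

View pics/d1.png

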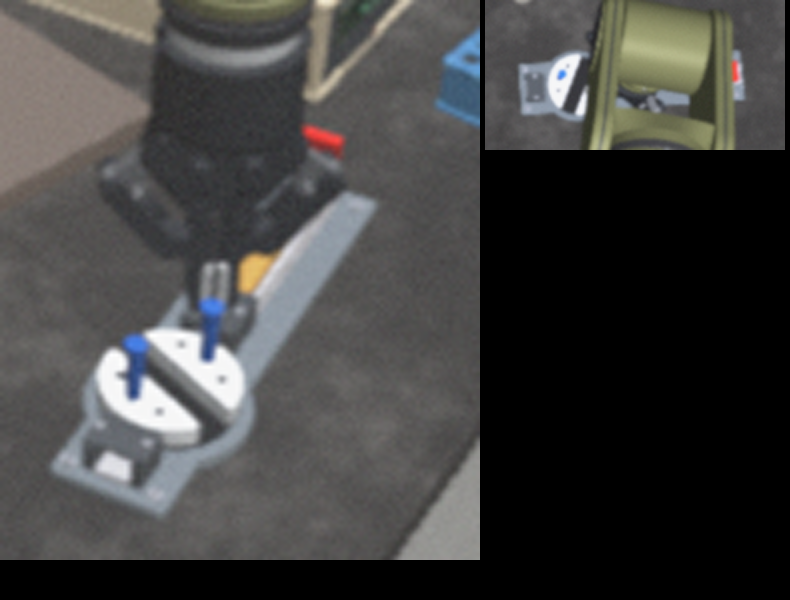

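The closed fingers stand behind the near peg (head at about 212,305), clear of the disc. Now I push along the fixed direction.

```bash
python3 -m pendant '[[[0.5,0,0],[0,0,0],-1],[[0.5,0,0],[0,0,0],-1],[[0.5,0,0],[0,0,0],-1],[[0.5,0,0],[0,0,0],-1],[[0.5,0,0],[0,0,0],-1],[[0.4,0,0],[0,0,0],-1],[[0.3,0,0],[0,0,0],-1],[[0,0,0],[0,0,0],-1]]'
python3 c.py d2
```

```text
t: 6.32
eef_pos: [476.5, -1.9, 44.0]
eef_rot: [-0.004, 0.447, 0.895, 0.002]
wrist_force: [-0.0, -0.0, -0.5]
grip_width: 0.0
local [-17.7  14.4] yaw 126.91536702884811
nt [-7.4 21.6] [476.52530926  -1.94987457  43.95675141] [-1.73916932e-02 -1.52588846e-04 -4.74710100e-01] 6.325
```

View pics/d2.png

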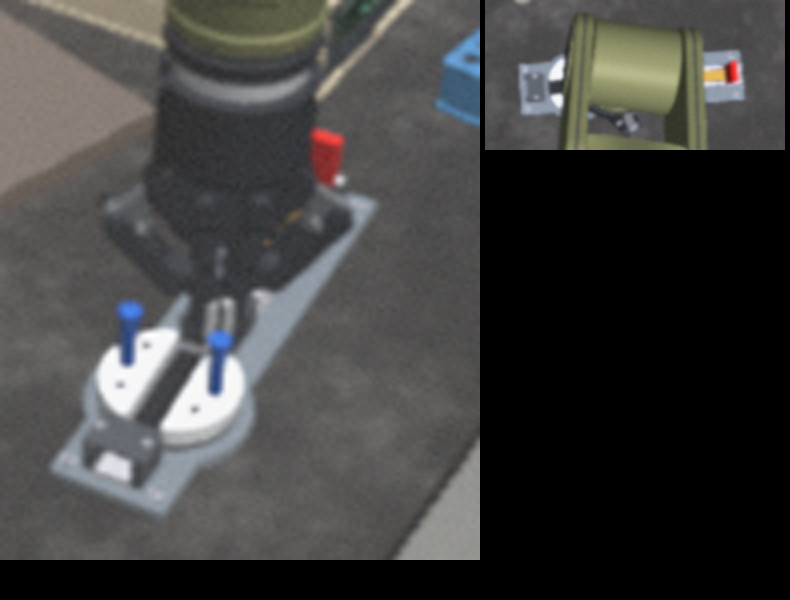

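```bash
cat > ang.py <<'E'
from h import *
f=eyes.grab_frame('scene'); save({'img':cv2.resize(f['img'][185:245,285:340],None,fx=10,fy=10,interpolation=cv2.INTER_CUBIC)},'e1')
hsv=cv2.cvtColor(f['img'],cv2.COLOR_RGB2HSV)
m=cv2.inRange(hsv,(105,120,60),(125,255,255)); m[:185]=0;m[245:]=0;m[:,:285]=0;m[:,340:]=0
n,l,s,c=cv2.connectedComponentsWithStats(m)
P=[]
for k in range(1,n):
    if s[k,4]<8: continue
    u=c[k,0]; v=s[k,1]; print(s[k],c[k])
    rows=np.where(l==k); top=rows[0].min(); sel=rows[0]<=top+2
    P.append(pix2z(f,rows[1][sel].mean(),rows[0][sel].mean(),65)[:2])
print(P)
d=P[0]-P[1]; print((np.degrees(np.arctan2(d[1],d[0]))-94.77-90)%180, np.linalg.norm(d),(P[0]+P[1])/2)
E
python3 ang.py
```

```text
[300 195   6  16  50] [302.02 200.96]
[322 203   6  15  42] [324.23809524 208.19047619]
[array([516.35507368,  17.30745998]), array([466.21393261,  12.47992837])]
0.7294212879751854 50.372999604608566 [491.28450314  14.89369417]
```

View pics/e1.png

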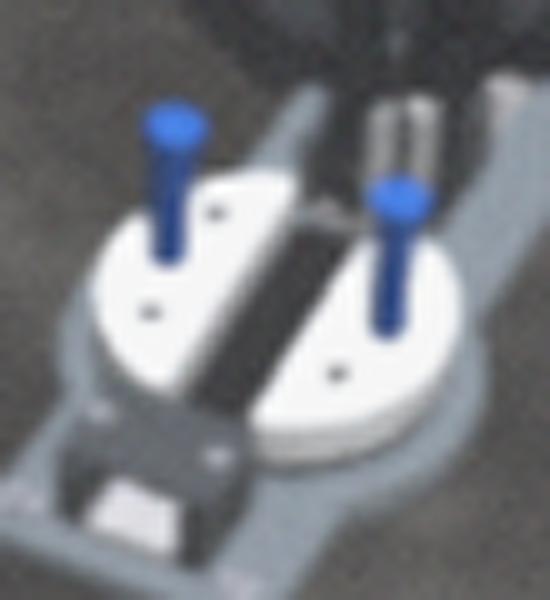

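```bash
python3 -m pendant '[[[-1,0,0],[0,0,0],-1],[[-3,0,0],[0,0,0],-1],[[0,0,-5],[0,0,0],-1],[[0,0,-5.6],[0,0,0],-1]]'
python3 -m pendant '[[[-3.9,-2.64,0],[0,0,0],-1],[[-3.9,-2.64,0],[0,0,0],-1],[[-3.9,-2.64,0],[0,0,0],-1],[[-3.9,-2.64,0],[0,0,0],-1],[[0,0,0],[0,0,10.7],-1],[[0,0,0],[0,0,10.7],-1],[[0,0,0],[0,0,10.7],-1],[[0,0,0],[0,0,0],-1]]'
python3 c.py d3; python3 ang.py; python3 -c "
from h import *
f=eyes.grab_frame('top');save({'img':cv2.resize(f['img'][195:260,270:420],None,fx=5,fy=5,interpolation=cv2.INTER_CUBIC)},'d3b')"
```

```text
t: 6.98
eef_pos: [500.2, -35.6, 149.0]
eef_rot: [-0.006, 0.447, 0.894, 0.001]
wrist_force: [0.8, -0.2, 0.3]
grip_width: -0.001
t: 7.98
eef_pos: [510.2, -223.6, 148.0]
eef_rot: [-0.004, 0.676, 0.737, 0.0]
wrist_force: [-0.1, -0.1, 0.0]
grip_width: 0.002
local [-241.4   -0.7] yaw 94.90254720633929
nt [-205.1  127.3] [ 510.17210568 -223.59603402  147.96938855] [-0.06682003 -0.14755311  0.02061607] 7.975
[299 195   7  16  50] [301.88 200.9 ]
[323 203   5  15  38] [324.42105263 208.28947368]
[array([516.92377165,  17.88300428]), array([465.6915088 ,  11.92752126])]
1.8605760427103348 51.577248228121746 [491.30764023  14.90526277]
```

View pics/d3.png

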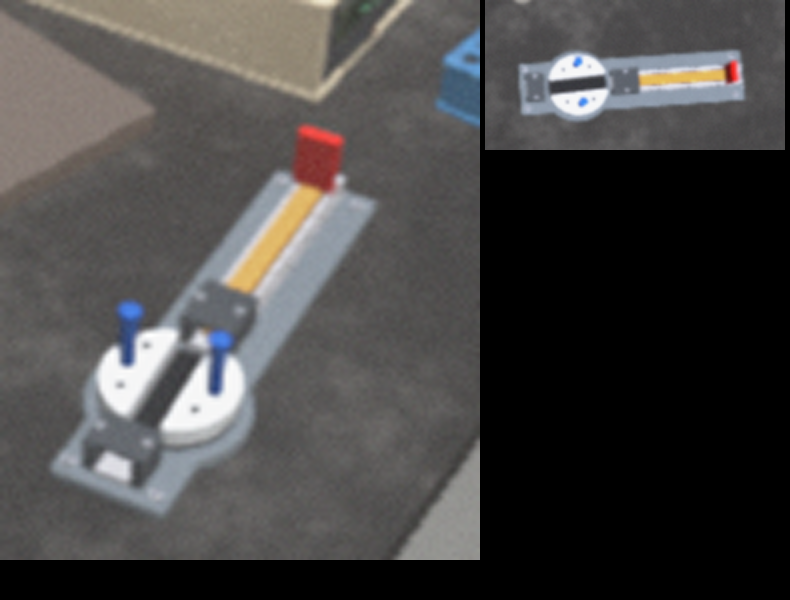

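View pics/d3b.png

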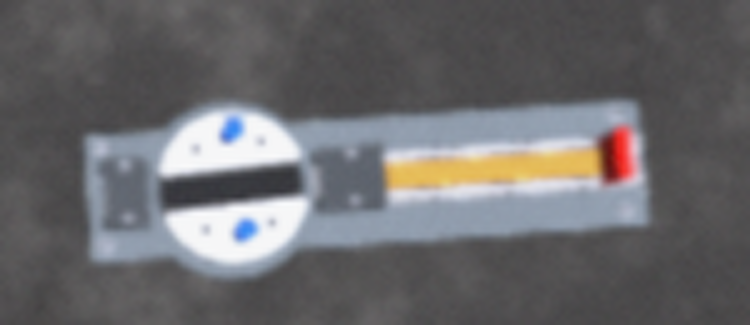

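```bash
python3 -m pendant '[[[0,0,4],[0,0,0],-1],[[0,0,4],[0,0,0],-1],[[0,0,3.4],[0,0,0],-1],[[0,0,0],[0,0,0],-1]]'
python3 -m pendant '[[[1,0,0],[0,0,0],-1],[[1,0,0],[0,0,0],-1],[[1,0,0],[0,0,0],-1],[[1,0,0],[0,0,0],-1],[[1,0,0],[0,0,0],-1],[[1,0,0],[0,0,0],-1],[[0,0,0],[0,0,0],-1]]'
python3 c.py d4
```

```text
t: 8.68
eef_pos: [507.4, -221.1, 31.3]
eef_rot: [-0.007, 0.676, 0.736, -0.0]
wrist_force: [0.2, -0.1, -0.2]
grip_width: 0.001
t: 9.55
eef_pos: [504.3, -161.5, 34.4]
eef_rot: [-0.005, 0.677, 0.736, 0.001]
wrist_force: [-0.3, 0.4, -0.3]
grip_width: 0.002
local [-179.    0.] yaw 94.85059014904603
nt [-151.8   94.9] [ 504.2763332  -161.51387807   34.42994573] [-0.32569436  0.4123247  -0.32197421] 9.55
```

View pics/d4.png

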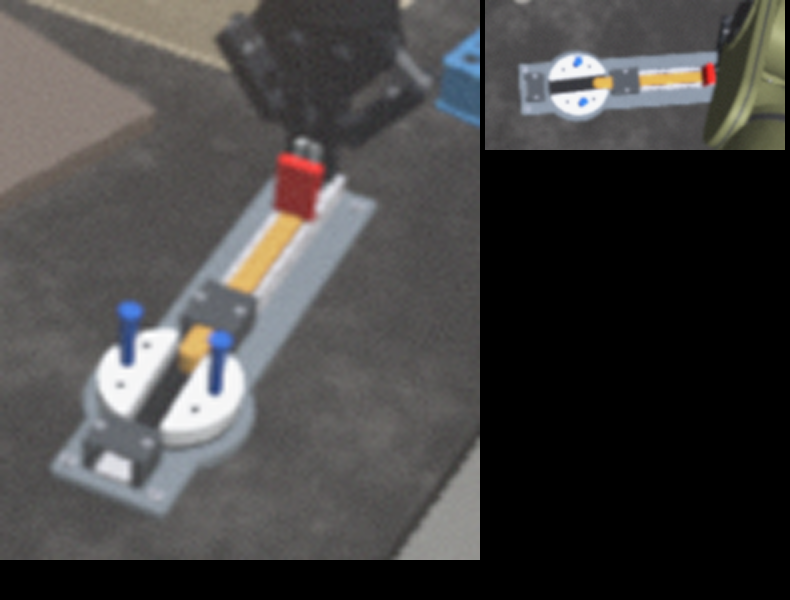

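```bash
python3 -m pendant '[[[1,0,0.05],[0,0,0],-1],[[1,0,0.05],[0,0,0],-1],[[1,0,0.05],[0,0,0],-1],[[1,0,0.05],[0,0,0],-1],[[1,0,0.05],[0,0,0],-1],[[1,0,0.05],[0,0,0],-1],[[1,0,0.05],[0,0,0],-1],[[0,0,0],[0,0,0],-1]]'
python3 -m pendant '[[[0.5,0,0],[0,0,0],-1]]'
python3 -m pendant '[[[0.3,0,0],[0,0,0],-1]]'
python3 c.py d5
```

```text
t: 10.65
eef_pos: [498.2, -91.7, 31.2]
eef_rot: [-0.005, 0.677, 0.736, 0.001]
wrist_force: [0.1, 0.9, -0.3]
grip_width: -0.002
t: 10.78
eef_pos: [498.1, -87.7, 31.4]
eef_rot: [-0.004, 0.677, 0.736, 0.0]
wrist_force: [-0.2, -1.2, -0.2]
grip_width: -0.004
t: 10.9
eef_pos: [497.9, -84.7, 31.5]
eef_rot: [-0.004, 0.677, 0.736, 0.0]
wrist_force: [1.0, -0.4, -0.2]
grip_width: -0.003
local [-101.9   -0. ] yaw 94.7952067075567
nt [-86.5  54. ] [497.91990518 -84.67637208  31.50924702] [ 0.98929367 -0.40015339 -0.21942157] 10.9
```

View pics/d5.png

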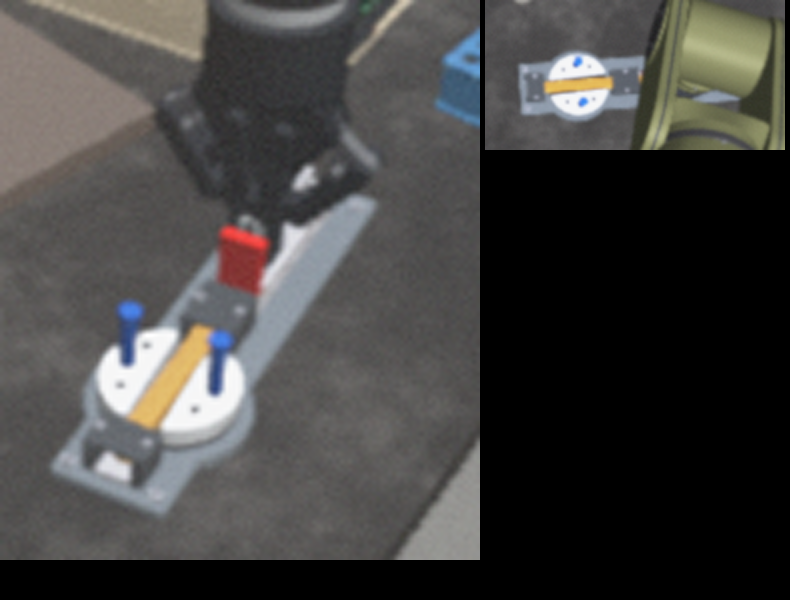

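Nearly home: the bar runs through the slot into the keeper, with the tab (242,262) a few mm short of the guide. I'll creep forward until there is contact force.

```bash
for k in 1; do python3 -m pendant '[[[0.2,0,0],[0,0,0],-1],[[0,0,0],[0,0,0],-1]]'; 
python3 -m pendant '[[[0.1,0,0],[0,0,0],-1],[[0,0,0],[0,0,0],-1]]'; 
python3 -m pendant '[[[0.1,0,0],[0,0,0],-1],[[0,0,0],[0,0,0],-1]]'; done
```

```text
t: 11.25
eef_pos: [498.1, -82.9, 31.9]
eef_rot: [-0.004, 0.677, 0.736, 0.001]
wrist_force: [0.1, -0.2, 0.3]
grip_width: -0.003
t: 11.5
eef_pos: [498.0, -82.0, 31.9]
eef_rot: [-0.004, 0.677, 0.736, 0.001]
wrist_force: [-0.2, -0.9, -0.5]
grip_width: -0.001
t: 11.75
eef_pos: [498.0, -81.1, 31.9]
eef_rot: [-0.004, 0.677, 0.736, 0.0]
wrist_force: [0.5, -2.5, -0.1]
grip_width: 0.001
```

```bash
python3 -m pendant '[[[0.1,0,0],[0,0,0],-1],[[0,0,0],[0,0,0],-1]]'; 
python3 -m pendant '[[[0.1,0,0],[0,0,0],-1],[[0,0,0],[0,0,0],-1]]'; 
python3 c.py d6
```

```text
t: 12.0
eef_pos: [498.0, -81.1, 32.0]
eef_rot: [-0.003, 0.677, 0.736, -0.0]
wrist_force: [0.8, -6.2, -1.2]
grip_width: -0.003
t: 12.25
eef_pos: [498.0, -81.0, 32.0]
eef_rot: [-0.002, 0.676, 0.736, -0.001]
wrist_force: [-0.2, -10.3, -3.1]
grip_width: 0.005
local [-98.3  -0.4] yaw 94.86557383235996
nt [-83.6  51.7] [498.0085879  -81.01081254  32.00280117] [ -0.23548885 -10.32619857  -3.10060205] 12.25
```

View pics/d6.png

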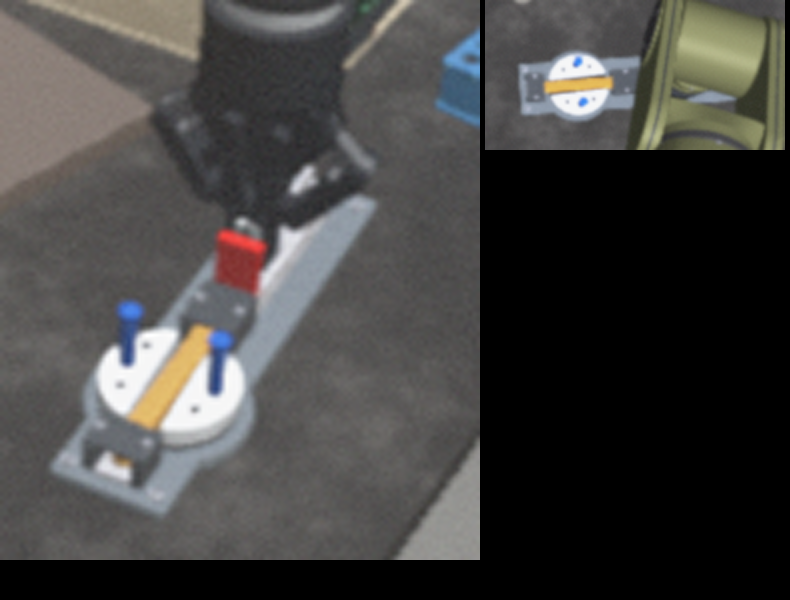

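Hard stop at 10 N, with the position unchanged. Backing straight off, then up.

```bash
python3 -m pendant '[[[-1,0,0],[0,0,0],-1],[[-4,0,0],[0,0,0],-1],[[-3,0,-3],[0,0,0],-1],[[-3,0,-5],[0,0,0],-1],[[-4,0,-5],[0,0,0],-1],[[-5,0,0],[0,0,0],-1],[[0,0,0],[0,0,0],-1]]'
python3 c.py d7;python3 a.py z|grep -v mixer; python3 -c "
from h import *
f=eyes.grab_frame('top');save({'img':cv2.resize(f['img'][195:260,270:420],None,fx=5,fy=5,interpolation=cv2.INTER_CUBIC)},'d7b')"
```

```text
t: 13.22
eef_pos: [515.4, -280.8, 160.4]
eef_rot: [-0.003, 0.678, 0.735, 0.001]
wrist_force: [-0.2, -0.3, -0.6]
grip_width: -0.001
local [-298.8   -1.2] yaw 94.59498698036155
nt [-254.1  157.4] [ 515.41970096 -280.80810593  160.4364909 ] [-0.19590014 -0.34486732 -0.56583331] 13.225
top [ 385.  113. 1042.]
guide [([495.0, -63.0, 29.0], 0.74)]
keeper [([484.0, 73.0, 35.0], 0.66), ([613.0, 90.0, 0.0], 0.61)]
disc_center [([493.0, 22.0, 26.0], 0.87)]
peg_a [([515.0, 17.0, 71.0], 0.81), ([466.0, 16.0, 64.0], 0.63)]
bar_tab [([501.0, -69.0, 46.0], 0.49)]
bar_nose [([486.0, 77.0, 18.0], 0.7)]
dropper [([500.0, -62.0, 14.0], 0.66), ([444.0, 308.0, -3.0], 0.56)]
jar [([614.0, 91.0, -4.0], 0.72)]
carton [([557.0, 278.0, -6.0], 0.67)]
lock_bar [([498.0, -63.0, 15.0], 0.52)]
scene [143. 679. 725.]
guide []
keeper [([486.0, 70.0, 34.0], 0.65)]
disc_center [([491.0, 13.0, 27.0], 0.86), ([447.0, 308.0, -0.0], 0.6)]
peg_a [([464.0, 16.0, 65.0], 0.73), ([520.0, 21.0, 67.0], 0.67), ([444.0, 309.0, -3.0], 0.63)]
bar_tab [([499.0, -67.0, 44.0], 0.89), ([520.0, 19.0, 68.0], 0.63)]
bar_nose [([482.0, 71.0
[... 176 characters left out ...]
, 15.0], 0.94)]
{'t': 14.525, 'q': array([-0.58790354,  0.04273309,  1.8607802 ,  0.00251048,  1.24576728,
       -0.67252226]), 'dq': array([-8.28740211e-04,  2.99696885e-04, -6.13447197e-04,  9.45948263e-04,
       -5.66852379e-05,  1.79728806e-03]), 'joint_efforts': array([-2.70258686e-03, -3.69294834e+01, -3.49278116e+01,  6.62879014e-03,
        2.39398942e-02, -1.58498784e-05]), 'eef_pos': array([ 515.07284041, -278.10559857,  159.37526093]), 'eef_rot': array([-3.98136968e-03,  6.76858684e-01,  7.36101987e-01,  5.79560647e-04]), 'wrist_force': array([ 0.46424589, -0.40323326,  0.14551665]), 'ft_torque': array([ 0.02335816,  0.02369729, -0.00458919]), 'grip_width': 0.001277357687562682}
```

View pics/d7.png

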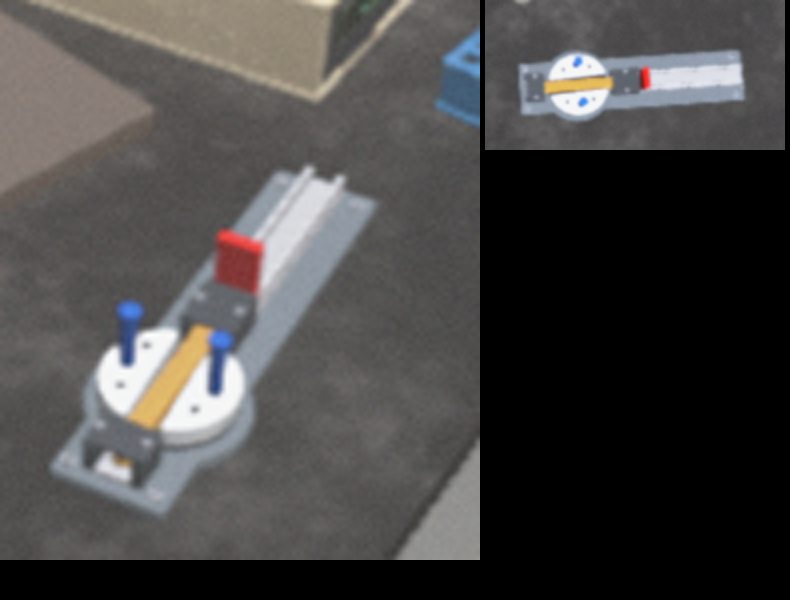

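View pics/d7b.png

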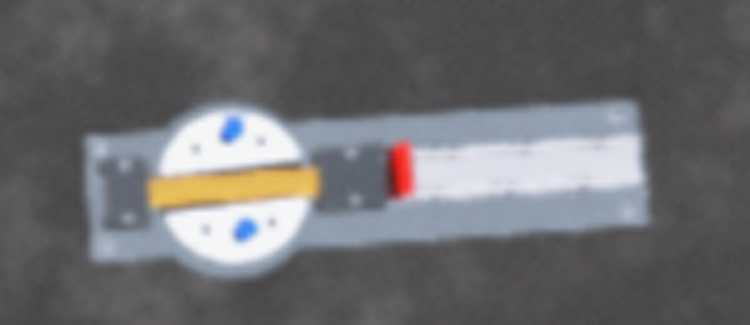

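The bar (yellow, 150–320, about 185) runs through the slot into the keeper, and the red tab (400,170) is flush against the guide. The bystanders haven't moved.

```bash
python3 -c "
from station import workorder
print(workorder.finish_job())"
```

```text
the job is handed in; nothing more can be done
None
```

The mixer is locked for transport, and I handed the job in at about 14.6 s. I pushed one blue peg round with the shut fingers until the slot lined up. Then I pushed the red tab until the bar stopped hard against the guide, where the push force rose to about 10 N with no further movement. After that I backed the arm away clear.

**Last checks:**
- **Disc:** the last measurement before the bar went in put the slot about 1–2° from the bar, and the bar passed through it freely.
- **Bar:** pictures show it through the slot and into the keeper, with the tab flush against the guide. The detected bar origin is about 80 mm behind the axis; fully home is 78 mm, so this is within the networks' 4 mm accuracy.
- **Dropper bottle, white jar and card box:** detected where they started, within the networks' accuracy. The only stray results were false detections, such as "dropper" reported at the tab and "peg" or "disc" at the bottle; the pictures contradict these.

**Mishap:** on the way in, one move had a sign error and took the tool close to the robot's own base at 230 mm height. It touched nothing, and I corrected it in the next two moves.

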